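Nest the small canister in the big one and put the set away

TASK

Put the nesting canisters away: stand the small closed canister upright in the bottom half of the big canister, set the tall top half over it, and twist the top clockwise (seen from above) until it locks, its wooden bar in line with the bottom half's two ears. Then carry the locked canister by its bar to the free middle place of the wooden tray and leave it standing flat there, let go. Set things down rather than dropping them, keep the bottom half upright, and leave everything else on the table where it stands.

Things in the scene. Friction and masses are not known exactly. Their poses are not given: they have to be found in the camera images.
- small_canister: Small closed aluminium canister, one solid piece: body 52 mm across, 54 mm high; upright wooden grip bar on its top, 40 mm long along its x, 12 mm thick, from 54 to 82 mm high; two tiny ears near its foot along +x and -x reach 31 mm from its axis. About 0.16 kg. Origin: centre of its underside, z up.
- bottom_half: Bottom half of the big aluminium canister, an open cup. Foot 100 mm across, 14 mm high, its top is the shoulder; above it a neck 78 mm across, 70 mm inside, up to 36 mm; inner floor at 6 mm. Two loop ears on the foot along its +x and -x reach 63 mm from the axis, 5 to 11 mm high. About 0.36 kg, stands loose, any yaw. Origin: centre of its underside, z up.
- lug (a point): One of the bottom half's two lugs, on its +y (the other is on its -y): they stick out from the neck to 44.5 mm from the axis, 24 to 29 mm above the underside, 22 degrees to each side. A rib under the clockwise end of each stops the twist. Axes as the bottom half's.
- top_half: Top half of the big canister, an upside-down aluminium cup standing on its open rim: 100 mm across (102 at the rim), inside 93 mm across and 80 mm deep, roof at 84 mm. Closed, its rim rests on the shoulder 14 mm above the bottom half's underside, and locked its x lies along the bottom half's x (a half turn makes no difference). About 0.22 kg. Origin: centre of the rim plane, z up.
- top_bar (a point): Middle of the top half's upright wooden grip bar: 60 mm long along the top half's x, 14 mm thick, from the roof at 84 mm to 116 mm above the rim; this point 105 mm above the rim. Axes as the top half's. Locked, the bar lifts the whole canister, the bottom half hanging 2 mm lower by its lugs.
- tab (a point): One of the top half's two inward tabs, on its +y (the other on -y): 4 to 8 mm above the rim, reaching in to 41 mm from the axis, 18 degrees to each side. The top goes down over the neck (2 mm play around) only if turned 50 to 125 degrees counter-clockwise from locked; then it turns clockwise, tabs under lugs (2 mm play in height), to a stop 4 degrees past locked.
- tray: Fixed wooden tray, 320 mm long along its y, 170 mm along its x, rim 20 mm high and 10 mm thick all round, floor 8 mm above the table. The jar and the clay pot stand on it, 97 to 103 mm to either side of the middle, so the free place between them is tight: the big canister's foot fits with room, its ears only if they point across the tray. Origin: centre of its underside; the free place is right above it.
- jar: Glass jar with a steel screw-top lid, 72 mm across, 126 mm high, on one end of the tray. Leave alone. Origin: centre of its underside.
- clay_pot: Lidded clay pot, 74 mm across, 108 mm high to its knob, on the other end of the tray. Leave alone. Origin: centre of its underside.
- mortar: Dark wooden mortar, 92 mm across the rim, 78 mm high, with its pestle leaning out over the rim towards its +x, up to 138 mm high and 57 mm out from the axis. Leave alone. Origin: centre of its underside.
- saucer: Lower of two stacked white ceramic saucers, 122 mm across, 16 mm high. Leave alone. Origin: centre of its underside.
- saucer_upper: Upper saucer, 110 mm across, its rim about 20 mm above the table. Leave alone. Origin: centre of its underside.
- mug: White mug, 76 mm across, 85 mm high, handle towards its +y. Leave alone. Origin: centre of its underside.
- coffee_tin: Plain sealed round tin without a grip bar, 80 mm across, 110 mm high. Leave alone. Origin: centre of its underside.
- spoon: Wooden spoon lying flat along its x, 220 mm long. Leave alone. Origin: underside, mid-length.
Things that resemble listed ones, but are neither listed nor needed, are in the scene too. Leave any purple look-alike of the small_canister alone.

How it is judged:
By the outcome, as a careful person would: the job done as asked, in the order asked, and still so for the second after the job is handed in, with the robot touching nothing.
It also fails if it takes over 72 s, if anything falls off the work surface, if the arm or the gripper's body presses on something with over 40 N, if the wrist force passes 120 N, or if a joint passes its speed limit or range.

ROBOT

A 6-joint arm with a two-finger parallel gripper is mounted at the origin on the work surface. World frame = base frame: x ahead of the robot, y to its left, z up, the work surface at z = 0. Lengths are in m, angles in rad, forces in N, time in s.
With the tool pointing down it reaches from about 0.25 to 0.775 m from the base axis. Payload 4 kg.
Tool frame: the origin (TCP) lies at the very end of the fingers, on their centre line; the grasp point (between the pads) lies 19 mm behind it; z points along the fingers, y is the line along which they close (so a half turn about z gives the same grasp; the last joint's range is limited). The gripper opens to 94 mm and grips with 3 to 60 N. Pads are 16 mm wide; open, the fingers measure 119 mm over their backs; the gripper's body (75 mm by 177 mm) begins 78 mm behind the grasp point.
Start: joints at [1.003, 0.087, 1.371, -0, 1.684, -0.103], TCP at [0.247, 0.492, 0.176] pointing down, gripper open.
Joint ranges: [-3.1, 3.1], [-0.76, 2.03], [0.27, 2.55], [-1.08, 4.22], [0.17, 2.65], [-2.57, 2.57]. Speed limits (rad/s): [2.79, 2.79, 3.14, 3.14, 3.14, 3.14].

INTERFACE

Orientations are given as [roll, pitch, yaw] about the fixed x, y, z axes, in that order (R = Rz(yaw) Ry(pitch) Rx(roll)).
In Python, from bench import robot gives the robot as it stands. The module is installed in compiled form; this text tells all that it offers.
- The arm moves only by the tool move_arm, never from a script. Its argument "deltas" is one flat list of numbers, 7 for each row, row after row: the turn, a rotation vector about the tool's x, y, z in rad, then the shift along the tool's x, y, z in cm, then the closure, from -1 (fully open) to 1 (shut). A call has 1 to 8 rows; each row is the pose to reach, as a shift and turn from the pose commanded when the call began, along the tool's axes at that moment; what a row does not reach only later rows make up. A row lasts 1/10 s, in which the tool goes at most 50 mm and 8.59 degrees, less where a joint would pass 70% of its speed; a pose out of reach is approached as far as the arm can. A call with a gripper value outside its range is refused whole. The fingers move at their own pace and stop on an object; the grip force is fixed at half the most. Time passes only in rows, so rows that repeat a pose let the fingers close. It gives the time, the measured TCP pose, the force, the opening and the grip force at its end, in the units of the state.
- robot.get_obs(): the state, without advancing time (a new reading comes with each control period).
- robot.snapshot(name): name is "scene" or "top"; returns a dict with "image" (400x640x3 uint8, red, green, blue), "depth" (400x640 float32, m along the optical axis (not along the pixel's ray), 0 where there is no reading), "fov_y" (degrees; the focal length in pixels is half the picture's height over the tangent of half this angle, whatever the lens; pixels are square), "cx", "cy" (the principal point, pixels), "origin" and "orientation" of the camera in the world. Camera axes: x right, y up, looking along -z (the intrinsics and any distortion apply to the point x, -y, -z); pixel columns grow to the right and rows downward; lengths in m; the calibration is good to about 2 mm. A picture is of the moment at which its call begins.
- robot.close_job(): hands the job in; it is judged then, once.
The state is a dict: "time": time; "joint_positions": joint angles; "qvel": joint speeds; "joint_torque": joint torques, N m; "tool_pos": TCP position; "ee_rot": TCP orientation; "wrist_force": force on the tool from outside, world axes, zero at the start; "wrist_torque": the same for the moment, N m; "width": finger opening in m; "finger_force": force on a finger pad.
Only numpy, scipy, OpenCV 4.12 (cv2) and the standard library are available. Lean on these libraries where they do the work, as an engineer would, in place of code of your own. Each camera call takes 0.05 s, during which the arm holds its last target. There are 200 camera calls.

## Working session

There is one attempt and no reset: what is moved stays moved. The work goes in short steps, Python scripts to look and compute and a tool call to move; the robot and the scene stay as the last step left them, time stands still between calls to the robot, and variables do not carry over. Pictures are saved under pics/ and viewed, at most 10 in all, crops included, and the job is handed in when it is done.

Besides the shell and the picture viewer there is one more tool, called after "Emit:" as a command line: name --argument value ..., lists and objects as JSON in quotes. move_arm: Moves the arm, as the interface text tells. Its arguments: {"type":"object","properties":{"deltas":{"type":"array","items":{"type":"number"}}},"required":["deltas"]}

```bash
mkdir -p pics
cat > h.py <<'E'
import numpy as np, cv2
from bench import robot
from scipy.spatial.transform import Rotation as R
def snap(n):
    s=robot.snapshot(n); 
    o=np.array(s["orientation"],float)
    s["R"]=R.from_euler("xyz",o).as_matrix() if o.size==3 else (o if o.shape==(3,3) else R.from_quat(o).as_matrix())
    s["f"]=200/np.tan(np.radians(s["fov_y"])/2); return s
def cloud(s):
    v,u=np.mgrid[0:400,0:640]; d=s["depth"]
    p=np.stack([(u-s["cx"])/s["f"]*d,-(v-s["cy"])/s["f"]*d,-d],-1)
    w=p@s["R"].T+np.array(s["origin"]); w[d==0]=np.nan; return w
E
python3 - <<'E'
from h import *
for n in("scene","top"):
    s=snap(n); print({k:s[k] for k in s if k not in("image","depth")})
    cv2.imwrite(f"pics/{n}0.png",s["image"][...,::-1]); np.savez(f"{n}0.npz",w=cloud(s),im=s["image"])
print(robot.get_obs())
E
```

```text
{'fov_y': 45.406370747898926, 'cx': 318.6080993507943, 'cy': 192.90119856916164, 'origin': array([1.39477976, 0.83705551, 1.04939686]), 'orientation': array([0.8934007 , 0.02022604, 2.27771405]), 'R': array([[-0.64936035, -0.48680779,  0.58425107],
       [ 0.76021188, -0.39509734,  0.51572861],
       [-0.02022466,  0.77904831,  0.62663761]]), 'f': np.float64(478.04073696176204)}
{'fov_y': 44.119241724767804, 'cx': 316.96923252559134, 'cy': 199.5498900324242, 'origin': array([0.38697861, 0.05155142, 1.4418519 ]), 'orientation': array([ 0.07441149,  0.00821794, -1.59425478]), 'R': array([[-0.02345551,  0.99694404, -0.07451461],
       [-0.99969111, -0.02400217, -0.00644905],
       [-0.00821785,  0.07434033,  0.99719907]]), 'f': np.float64(493.5381334153511)}
{'time': 0.1, 'joint_positions': array([ 1.00288816e+00,  8.78983577e-02,  1.37203686e+00, -2.94374093e-05,
        1.68355749e+00, -1.03112871e-01]), 'qvel': array([-1.10943322e-06, -1.04877880e-03, -3.42131777e-03,  5.51342601e-04,
        5.61270928e-04, -1.08933292e-03]), 'joint_torque': array([ 2.11528939e-03, -3.41257596e+01, -3.03299296e+01,  7.20307580e-02,
        3.05471546e-02, -1.07421251e-04]), 'tool_pos': array([0.24627549, 0.49120816, 0.17514542]), 'ee_rot': array([-3.13969968e+00, -1.66471828e-04,  2.67679392e+00]), 'wrist_force': array([ 0.81749282, -0.12956117, -0.85256601]), 'wrist_torque': array([-0.068131  ,  0.01302848,  0.04712207]), 'finger_force': 0.0, 'width': 0.09408224831865794}
```

View pics/top0.png

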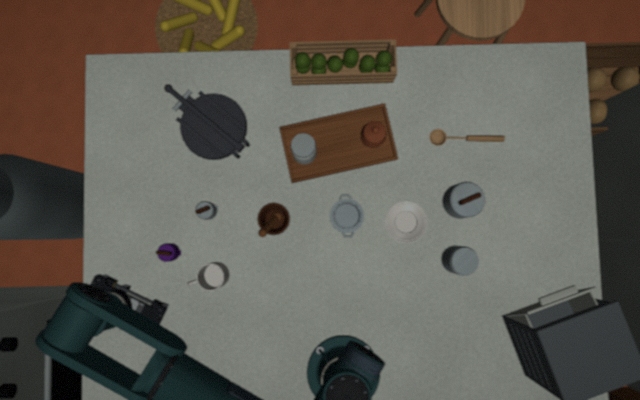

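View pics/scene0.png

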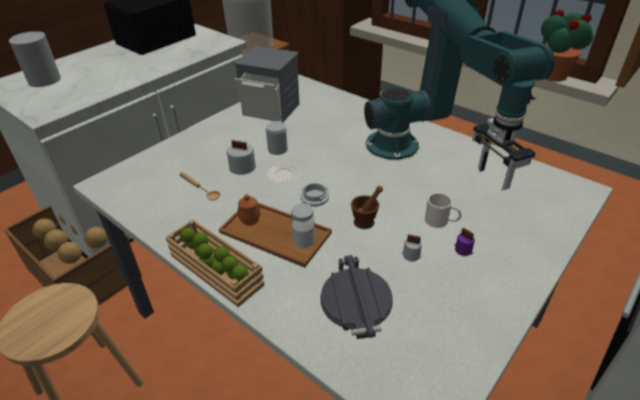

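Candidates for the small canister in the top view: aluminium at (205,210) and purple at (167,253). The aluminium one fits; the purple one is the look-alike. For the top half, (465,199) has a grip bar, while (461,260) is the plain tin. The bottom half is at (346,215) with its ears roughly along the image vertical. The tray is at (340,143), with the jar and pot at its ends.

Run:
```python
from h import *
T=np.load("top0.npz"); S=np.load("scene0.npz")
w=T["w"]; im=T["im"]
from scipy.optimize import least_squares
def circ(p):
    r=least_squares(lambda q:np.hypot(p[:,0]-q[0],p[:,1]-q[1])-q[2],[*p.mean(0)[:2],.04],loss="soft_l1",f_scale=.002).x; return r
def rect(p):
    c,sz,a=cv2.minAreaRect((p[:,:2]*1000).astype(np.float32)); 
    if sz[0]<sz[1]: a+=90; sz=sz[::-1]
    return np.round(c,1),np.round(sz,1),round(a,1)
def near(c,r,z0,z1,W):
    p=W.reshape(-1,3); m=(np.hypot(p[:,0]-c[0],p[:,1]-c[1])<r)&(p[:,2]>z0)&(p[:,2]<z1); return p[m]
px={"small":(205,210),"purple":(167,253),"bottom":(346,215),"tophalf":(465,199),"tin":(461,260),"tray":(340,146),"jar":(303,148),"pot":(373,133),"mortar":(273,218),"mug":(213,276),"saucer":(406,221)}
for k,(u,v) in px.items():
    c=np.nanmean(w[v-2:v+3,u-2:u+3].reshape(-1,3),0); print(k,np.round(c,3))
print("table z",np.nanmedian(w[300:320,250:300,2]), np.nanstd(w[300:320,250:300,2]))
for W,n in((w,"top"),(S["w"],"scene")):
    print(n)
    g=lambda k:np.nanmean(w[px[k][1]-2:px[k][1]+3,px[k][0]-2:px[k][0]+3].reshape(-1,3),0)
    for k,zb,r in(("small",(.062,.095),.04),("small",(.045,.06),.045),("tophalf",(.095,.13),.06),("tophalf",(.078,.09),.08),("bottom",(.028,.045),.07),("bottom",(.003,.012),.075),("tray",(.004,.03),.25),("jar",(.11,.14),.06),("pot",(.08,.12),.06)):
        p=near(g(k),r,*zb,W)
        if len(p)>5: print(k,zb,len(p),rect(p),"mean",np.round(p.mean(0),4),"med z",np.round(np.percentile(p[:,2],[10,50,90]),4))
A=cv2.resize(im[190:270,150:250],(400,320),interpolation=2); B=cv2.resize(im[160:280,400:500],(400,480),interpolation=2); C=cv2.resize(im[100:250,270:400],(390,450),interpolation=2)
cv=np.zeros((480,800,3),np.uint8); cv[:320,:400]=A; cv[:,400:]=B
cv2.imwrite("pics/crop1.png",cv[...,::-1]);
```

```text
small [0.468 0.373 0.071]
purple [0.351 0.477 0.079]
bottom [ 0.447 -0.023  0.005]
tophalf [ 0.478 -0.339  0.112]
tin [ 0.315 -0.321  0.11 ]
tray [ 0.65  -0.01   0.008]
jar [0.624 0.094 0.134]
pot [ 0.667 -0.098  0.103]
mortar [0.441 0.184 0.067]
mug [0.28  0.366 0.006]
saucer [ 0.426 -0.196  0.008]
table z -8.463781245038327e-05 0.0031016191496682543
top
small (0.062, 0.095) 76 (array([470.1, 380.6]), array([33.8, 28.6]), 150.1) mean [0.4696 0.3794 0.0792] med z [0.0699 0.0805 0.0852]
small (0.045, 0.06) 189 (array([469.9, 379.9]), array([49.8, 49.1]), 12.9) mean [0.4694 0.3785 0.0539] med z [0.0503 0.0541 0.0578]
tophalf (0.095, 0.13) 128 (array([ 481., -353.]), array([61.3, 13.9]), 112.4) mean [ 0.4802 -0.35    0.1138] med z [0.1075 0.1147 0.1188]
tophalf (0.078, 0.09) 787 (array([ 480.4, -350.7]), array([94.7, 94.4]), 177.5) mean [ 0.4799 -0.3497  0.0837] med z [0.08   0.0836 0.0874]
bottom (0.028, 0.045) 147 (array([446.9, -22.3]), array([81.8, 76.9]), 127.9) mean [ 0.4456 -0.0206  0.0349] med z [0.03   0.035  0.0396]
bottom (0.003, 0.012) 690 (array([448.2, -24.1]), array([145.
[... 1004 characters left out ...]
ed z [0.0804 0.085  0.0883]
bottom (0.028, 0.045) 147 (array([446.5, -20.9]), array([82.8, 77.4]), 49.5) mean [ 0.4483 -0.0175  0.0341] med z [0.0294 0.0341 0.0384]
bottom (0.003, 0.012) 254 (array([453.5, -18.3]), array([148.5, 132.1]), 128.8) mean [ 0.4482 -0.0177  0.0068] med z [0.0035 0.0062 0.0108]
tray (0.004, 0.03) 4759 (array([637.9,  -1.5]), array([497.3, 465.7]), 57.8) mean [0.6447 0.0071 0.0114] med z [0.0048 0.01   0.0213]
jar (0.11, 0.14) 384 (array([634.9,  97.9]), array([66.5, 63. ]), 60.8) mean [0.6399 0.1032 0.1307] med z [0.1153 0.134  0.1376]
pot (0.08, 0.12) 235 (array([677.3, -95.8]), array([59.8, 56.8]), 136.5) mean [ 0.6804 -0.0925  0.094 ] med z [0.0853 0.093  0.1055]
```

View pics/crop1.png

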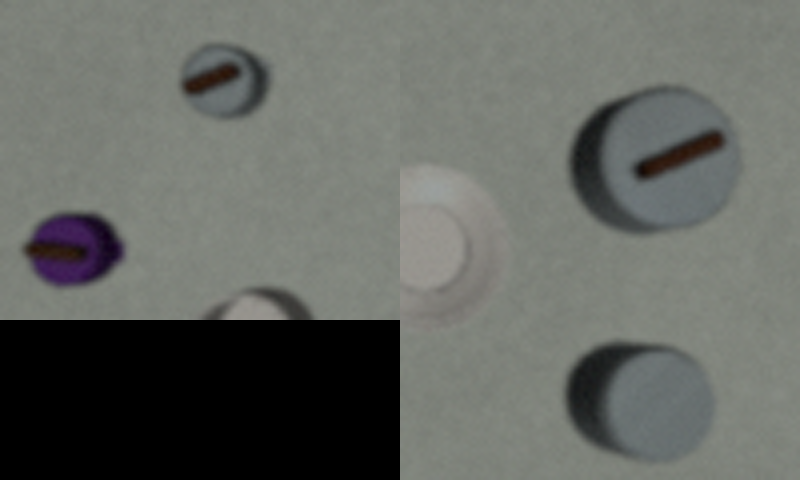

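The crop confirms it: the aluminium small canister has a brown bar, left-low to right-high, and the purple one is separate. The top half has its bar at crop (680,155), and the tin below it is plain. Next come precise poses from colour masks and rays.

```bash
cat >> h.py <<'E'
def ray(s,uv,z):
    uv=np.atleast_2d(uv).astype(float); d=np.stack([(uv[:,0]-s["cx"])/s["f"],-(uv[:,1]-s["cy"])/s["f"],-np.ones(len(uv))],-1)@s["R"].T
    o=np.array(s["origin"]); return o+d*((z-o[2])/d[:,2])[:,None]
def rect(p):
    c,sz,a=cv2.minAreaRect((np.asarray(p)[:,:2]*1000).astype(np.float32))
    if sz[0]<sz[1]: a+=90; sz=sz[::-1]
    return np.round(c,1),np.round(sz,1),round(a%180,1)
def brown(s,box):
    u0,u1,v0,v1=box; k=s["image"][v0:v1,u0:u1].astype(int)
    m=(k[...,0]-k[...,2]>25).astype(np.uint8)
    n,l,st,_=cv2.connectedComponentsWithStats(m); i=1+np.argmax(st[1:,4]); v,u=np.nonzero(l==i); return np.stack([u+u0,v+v0],-1)
def pca(p):
    p=p[:,:2]; w,V=np.linalg.eigh(np.cov(p.T)); return np.round(p.mean(0)*1000,1),round(np.degrees(np.arctan2(V[1,1],V[0,1]))%180,1),np.round(np.sqrt(12*w)*1000,1)
def go(x,y,z,yaw):
    "deltas from measured pose; yaw deg"
    o=robot.get_obs(); M=R.from_euler("xyz",o["ee_rot"]); t=R.from_euler("xyz",[np.pi,0,np.radians(yaw)])
    print("rot",np.round((M.inv()*t).as_rotvec(),3),"cm",np.round(M.inv().apply(np.array([x,y,z])-o["tool_pos"])*100,2),"now",np.round(o["tool_pos"],4),np.round(np.degrees(o["ee_rot"]),1),"t",round(o["time"],2),"F",np.round(o["wrist_force"],1),"w",round(o["width"],4))
E
python3 - <<'E'
from h import *
s=snap("top"); c=snap("scene"); np.savez("top1.npz",w=cloud(s))
for n,b,z,bs in(("small",(190,220,198,222),.082,(400,425,230,245)),("tophalf",(445,485,185,212),.116,(225,255,135,155))):
    print(n,"top",pca(ray(s,brown(s,b),z)), "scene(rough, bar mid)",pca(ray(c,brown(c,bs),z-.012)))
t=brown(s,(270,405,95,190)); p=ray(s,t,.02); print("tray",rect(p),pca(p))
# bottom half: average the depth, foot+ears footprint by edges
w=cloud(s)
for W in(w,):
    q=W[180:250,310:385]; g=cv2.cvtColor(s["image"],cv2.COLOR_RGB2GRAY)[180:250,310:385]
cv2.imwrite("pics/bot.png",np.hstack([cv2.resize(s["image"][180:250,310:385],(525,490),interpolation=3)])[...,::-1])
E
```

```text
small top (array([469.3, 377.6]), np.float64(111.9), array([ 4.9, 29.9])) scene(rough, bar mid) (array([465.8, 380.9]), np.float64(118.2), array([22.9, 30. ]))
tophalf top (array([ 480.1, -351.8]), np.float64(112.8), array([ 5.8, 52. ])) scene(rough, bar mid) (array([ 473.9, -357.4]), np.float64(107.5), array([21.2, 48.5]))
tray (array([658.5,  -4.9]), array([316.3, 167.5]), 101.3) (array([659.6, -17.4]), np.float64(102.4), array([174.2, 306.8]))
```

View pics/bot.png

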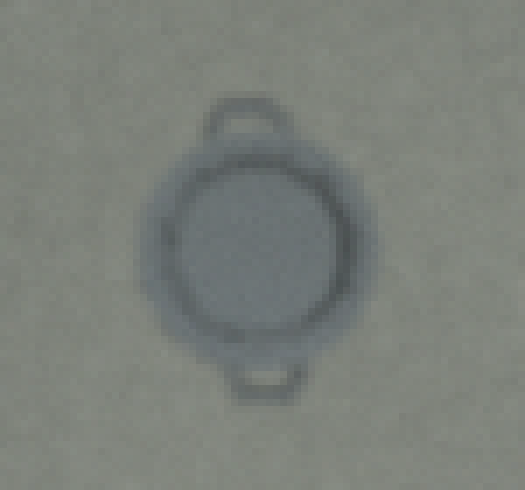

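The bottom half's ears are at crop (246,100) and (265,400), which is full-image (345.1,194.3) and (347.9,237.1). The foot centre is near crop (256,247).

Run:
```python
from h import *
s=snap("top")
a,b=ray(s,[[310+246/7-.5,180+97/7-.5],[310+265/7-.5,180+403/7-.5]],.008); print(a,b,(a+b)/2,np.hypot(*(a-b)[:2]),np.degrees(np.arctan2(*(a-b)[1::-1])))
print(ray(s,[[310+256/7-.5,180+247/7-.5]],.012))
go(.470,.380,.13,111.9); go(.470,.380,.058,111.9)
```

```text
[ 0.51027577 -0.02024239  0.008     ] [ 0.38308749 -0.02458677  0.008     ] [ 0.44668163 -0.02241458  0.008     ] 0.12726245869495328 1.95629891503759
[[ 0.44754164 -0.02245678  0.012     ]]
rot [-0.001  0.     0.724] cm [-24.98   0.07   4.56] now [0.2464 0.4914 0.1756] [-179.9   -0.   153.4] t 0.25 F [-0.4  0.9  0.6] w 0.0939
rot [-0.001  0.     0.724] cm [-24.98   0.08  11.76] now [0.2464 0.4914 0.1756] [-179.9   -0.   153.4] t 0.25 F [-0.4  0.9  0.6] w 0.0939
```

Emit:
move_arm --deltas '[0,0,0.724,-25,0.07,4.5,-0.3,0,0,0.724,-25,0.07,4.5,-0.3,0,0,0.724,-25,0.07,4.5,-0.3,0,0,0.724,-25,0.07,4.5,-0.3,0,0,0.724,-25,0.07,4.5,-0.3,0,0,0.724,-25,0.07,4.5,-0.3,0,0,0.724,-25,0.07,4.5,-0.3,0,0,0.724,-25,0.07,4.5,-0.3]'

```text
time: 1.05
tool_pos: [0.4696, 0.3808, 0.1314]
ee_rot: [-3.141, -0.001, 1.954]
wrist_force: [-1.2, 0.2, -0.6]
width: 0.0613
finger_force: 0.0
```

Run:
```python
from h import *
go(.470,.380,.058,111.9)
s=snap("top"); b=s["image"][150:260,150:270]; c=snap("scene")["image"][190:290,370:490]
cv2.imwrite("pics/g1.png",np.hstack([cv2.resize(b,(400,366)),cv2.resize(c,(400,366))])[...,::-1])
```

```text
rot [-0.    -0.001  0.001] cm [-0.1   0.01  7.34] now [0.4696 0.3808 0.1314] [-180.   -0.  112.] t 1.05 F [-1.2  0.2 -0.6] w 0.0613
```

View pics/g1.png

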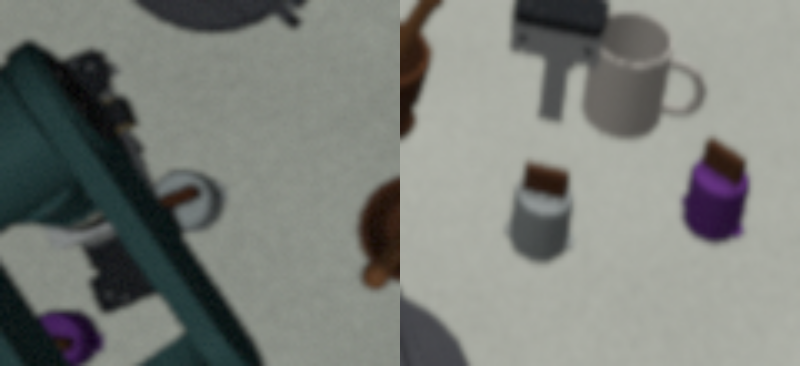

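The gripper hangs above the small canister. The apparent offset in the top view fits parallax, so I descend and grasp.

Emit:
move_arm --deltas '[0,0,0,-0.1,0,4,-0.3,0,0,0,-0.1,0,7.3,-0.3,0,0,0,-0.1,0,7.3,-0.3,0,0,0,-0.1,0,7.3,1,0,0,0,-0.1,0,7.3,1,0,0,0,-0.1,0,7.3,1,0,0,0,-0.1,0,7.3,1,0,0,0,-0.1,0,7.3,1]'

```text
time: 1.95
tool_pos: [0.4713, 0.3797, 0.0594]
ee_rot: [3.14, -0.0, 1.953]
wrist_force: [-0.4, -0.2, 0.6]
width: 0.0246
finger_force: 0.0
```

Emit:
move_arm --deltas '[0,0,0,0,0,0,1,0,0,0,0,0,-2,1,0,0,0,0,0,-5,1,0,0,0,0,0,-9,1,0,0,0,0,0,-9,1,0,0,0,0,0,-9,1]'

```text
time: 2.55
tool_pos: [0.4714, 0.3797, 0.1496]
ee_rot: [3.138, -0.001, 1.953]
wrist_force: [-1.0, -0.2, 0.1]
width: 0.0006
finger_force: 0.0
```

Run:
```python
from h import *
c=snap("scene"); go(.447,-.0225,.15,111.9);go(.447,-.0225,.15,90);print(robot.get_obs()["finger_force"],robot.get_obs()["joint_positions"])
p=brown(c,(380,440,180,260)); print(p.mean(0),p.min(0),p.max(0))
```

```text
rot [-0.  0. -0.] cm [-36.39 -17.15  -0.22] now [0.4705 0.3791 0.1477] [-180.     0.   111.9] t 2.6 F [ 0.1  0.2 -0.3] w 0.0003
rot [-0.     0.     0.382] cm [-36.39 -17.15  -0.22] now [0.4705 0.3791 0.1477] [-180.     0.   111.9] t 2.6 F [ 0.1  0.2 -0.3] w 0.0003
0.0 [5.84357101e-01 2.15306308e-01 1.28182831e+00 2.06329641e-05
 1.64494553e+00 2.02463824e-01]
[413.6  237.35] [409 235] [419 240]
```

The fingers were still closing when I lifted, so I missed. I'll re-measure the canister before retrying.

Run:
```python
from h import *
c=snap("scene"); W=cloud(c).reshape(-1,3); O=np.load("scene0.npz")["w"].reshape(-1,3)
for w in(O,W):
  for zb in((.062,.09),(.045,.06)):
    m=(np.hypot(w[:,0]-.472,w[:,1]-.383)<.05)&(w[:,2]>zb[0])&(w[:,2]<zb[1]); print(zb,m.sum(),rect(w[m]),w[m].mean(0).round(4))
go(.470,.379,.058,111.9)
```

```text
(0.062, 0.09) 105 (array([471.6, 383.7]), array([41.4, 14.6]), 108.5) [0.4731 0.3841 0.0761]
(0.045, 0.06) 135 (array([478.3, 385.6]), array([50.7, 34.3]), 112.2) [0.4811 0.3879 0.0544]
(0.062, 0.09) 106 (array([471.3, 383. ]), array([39.4, 16. ]), 115.6) [0.4727 0.3841 0.0757]
(0.045, 0.06) 143 (array([478.5, 386.1]), array([51.1, 41.3]), 112.2) [0.4814 0.3878 0.0543]
rot [-0.003  0.001 -0.   ] cm [0.03 0.03 8.85] now [0.47   0.3788 0.1465] [-179.9    0.   111.9] t 2.65 F [ 0.7 -0.4  0. ] w 0.0006
```

It's undisturbed. I'll open, descend, and give the fingers time to close.

Emit:
move_arm --deltas '[0,0,0,0.1,0,2,0,0,0,0,0.1,0,2,0,0,0,0,0.1,0,2,0,0,0,0,0.1,0,2,0,0,0,0,0.1,0,5,0,0,0,0,0.1,0,8.8,0,0,0,0,0.1,0,8.8,0,0,0,0,0.1,0,8.8,1]'

```text
time: 3.45
tool_pos: [0.4702, 0.3801, 0.0604]
ee_rot: [-3.141, 0.0, 1.953]
wrist_force: [-0.1, 0.8, 0.9]
width: 0.0419
finger_force: 0.0
```

Emit:
move_arm --deltas '[0,0,0,0,0,0,1,0,0,0,0,0,0,1,0,0,0,0,0,0,1,0,0,0,0,0,0,1,0,0,0,0,0,0,1,0,0,0,0,0,0,1]'

```text
time: 4.05
tool_pos: [0.4704, 0.3802, 0.0603]
ee_rot: [3.141, -0.0, 1.953]
wrist_force: [-0.5, -0.1, 0.8]
width: 0.0001
finger_force: 0.0
```

Closed on nothing even at height 0.060, so I'll look.

Run:
```python
from h import *
t=snap("top"); s=snap("scene"); print(robot.get_obs()["width"])
cv2.imwrite("pics/g2.png",np.hstack([cv2.resize(t["image"][165:255,150:240],(400,400)),cv2.resize(s["image"][170:270,370:470],(400,400))])[...,::-1])
```

```text
0.00045863941095978036
```

View pics/g2.png

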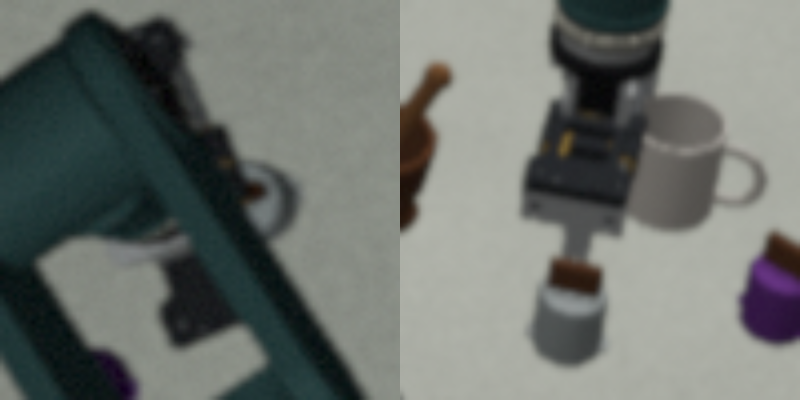

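Run:
```python
from h import *
s=snap("scene"); w=cloud(s)
for v in range(220,258,3): print(v,[tuple(int(1000*x) for x in w[v,u]) for u in (411,413,415)])
O=np.load("scene0.npz")["w"].reshape(-1,3)
m=(np.hypot(O[:,0]-.247,O[:,1]-.492)<.09)&(O[:,2]>.12)&(O[:,2]<.25); p=O[m]; print(m.sum(),p.min(0),np.percentile(p[:,2],[0,1,5,20]))
q=p[p[:,2]<.2]; print("fingers",rect(q),q.mean(0))
```

```text
220 [(551, 408, 215), (547, 412, 214), (548, 418, 219)]
223 [(546, 407, 200), (545, 412, 203), (538, 414, 199)]
226 [(547, 409, 191), (546, 414, 193), (545, 419, 196)]
229 [(483, 378, 116), (480, 382, 116), (481, 389, 121)]
232 [(482, 378, 103), (483, 385, 108), (477, 388, 106)]
235 [(473, 375, 83), (471, 381, 85), (468, 385, 85)]
238 [(475, 378, 74), (476, 384, 79), (475, 390, 82)]
241 [(473, 378, 60), (473, 384, 64), (471, 389, 66)]
244 [(480, 383, 57), (475, 387, 56), (472, 391, 56)]
247 [(487, 387, 53), (486, 393, 56), (483, 398, 56)]
250 [(492, 391, 47), (489, 396, 48), (487, 401, 49)]
253 [(490, 391, 33), (491, 399, 39), (487, 403, 38)]
256 [(490, 393, 22), (486, 397, 21), (485, 403, 24)]
179 [0.21570827 0.43355869 0.20471175] [0.20471175 0.20624466 0.20912896 0.218706  ]
fingers (array([0., 0.]), array([0., 0.]), 0.0) [nan nan nan]<stdin>:6: RuntimeWarning: Mean of empty slice.
  ret = um.true_divide(
```

The finger sits centred directly above the bar in x and y. Its real tip is about 28 mm higher than the reported z: the cloud puts the tip near 0.088 with 0.060 reported, and in the first picture near 0.205 with 0.176 reported. So the reported TCP height carries an offset, and I'll trust the depth data and descend in small steps watching the force.

Emit:
move_arm --deltas '[0,0,0,0,0,-0.5,0,0,0,0,0,0,-0.5,0,0,0,0,0,0,-0.5,0,0,0,0,0,0,-0.5,0,0,0,0,0,0,-0.5,0,0,0,0,0,0,-0.5,0,0,0,0,0,0,0.2,0,0,0,0,0,0,1.0,0]'

```text
time: 5.0
tool_pos: [0.4705, 0.3803, 0.0499]
ee_rot: [3.141, -0.0, 1.953]
wrist_force: [-0.1, 0.6, 0.0]
width: 0.0469
finger_force: 0.0
```

Emit:
move_arm --deltas '[0,0,0,0,0,0.5,0,0,0,0,0,0,1.0,0,0,0,0,0,0,1.4,0,0,0,0,0,0,1.4,0]'

```text
time: 5.4
tool_pos: [0.4698, 0.3799, 0.0352]
ee_rot: [-3.14, 0.0, 1.953]
wrist_force: [-0.0, -0.2, -0.1]
width: 0.0471
finger_force: 0.0
```

Run:
```python
from h import *
s=snap("scene"); w=cloud(s); go(.47,.38,.031,111.9)
for v in range(228,252,2): print(v,[tuple(int(1000*x) for x in w[v,u]) for u in range(401,425,4)])
```

```text
rot [-0.001  0.    -0.   ] cm [-0.01 -0.01  0.48] now [0.4701 0.3801 0.0358] [-180.     0.   111.9] t 5.45 F [ 0.1 -0.1 -0.3] w 0.0469
228 [(554, 384, 175), (550, 394, 178), (547, 404, 181), (548, 416, 189), (547, 427, 195), (543, 436, 197)]
230 [(552, 383, 165), (550, 394, 170), (545, 404, 172), (541, 413, 175), (538, 423, 178), (541, 435, 188)]
232 [(402, 304, 0), (395, 314, 1), (548, 406, 168), (540, 413, 167), (537, 423, 171), (535, 434, 176)]
234 [(412, 310, 2), (407, 321, 5), (507, 386, 118), (501, 395, 120), (537, 424, 164), (534, 434, 168)]
236 [(418, 314, 0), (411, 324, 2), (507, 387, 112), (504, 397, 116), (465, 390, 83), (383, 364, 5)]
238 [(429, 321, 5), (423, 331, 6), (507, 387, 104), (501, 396, 105), (469, 393, 79), (383, 366, -1)]Traceback (most recent call last):
  File "<stdin>", line 3, in <module>
  File "<stdin>", line 3, in <genexpr>
ValueError: cannot convert float NaN to integer
```

No contact, which confirms the offset. Closing 4 mm lower.

Emit:
move_arm --deltas '[0,0,0,0,0,0.4,0,0,0,0,0,0,0.4,1,0,0,0,0,0,0.4,1,0,0,0,0,0,0.4,1,0,0,0,0,0,0.4,1,0,0,0,0,0,0.4,1,0,0,0,0,0,0.4,1,0,0,0,0,0,0.4,1]'

```text
time: 6.25
tool_pos: [0.4703, 0.3802, 0.0323]
ee_rot: [3.142, -0.0, 1.953]
wrist_force: [-0.0, -0.4, 0.9]
width: 0.0116
finger_force: 30.0
```

Run:
```python
from h import *
print(robot.get_obs()["finger_force"])
go(.447,-.0225,.15,111.9); go(.447,-.0225,.15,90)
```

```text
29.98771458864212
rot [ 0. -0. -0.] cm [-36.5  -17.18 -11.77] now [0.4703 0.3802 0.0323] [180.   -0.  111.9] t 6.25 F [-0.  -0.4  0.9] w 0.0116
rot [ 0.    -0.     0.382] cm [-36.5  -17.18 -11.77] now [0.4703 0.3802 0.0323] [180.   -0.  111.9] t 6.25 F [-0.  -0.4  0.9] w 0.0116
```

Grasped (30 N). Next I lift high over the mortar and carry to above the cup.

Emit:
move_arm --deltas '[0,0,0,0,0,-2,1,0,0,0,0,0,-6,1,0,0,0,0,0,-11,1,0,0,0,0,0,-16,1,0,0,0,0,0,-18,1,0,0,0,0,0,-18,1,0,0,0,-4,-1.9,-18,1,0,0,0,-8,-3.8,-18,1]'

```text
time: 7.05
tool_pos: [0.4636, 0.2909, 0.2084]
ee_rot: [-3.136, 0.001, 1.955]
wrist_force: [-0.2, -0.5, -1.2]
width: 0.0123
finger_force: 30.0
```

Emit:
move_arm --deltas '[0,0,0.1,-4,-1.9,0,1,0,0,0.2,-8,-3.8,0,1,0,0,0.3,-13,-6,0,1,0,0,0.382,-18,-8.5,0,1,0,0,0.382,-22,-10.4,0,1,0,0,0.382,-26,-12.2,0,1,0,0,0.382,-28.5,-13.4,0,1,0,0,0.382,-28.5,-13.4,0,1]'

```text
time: 7.85
tool_pos: [0.4452, -0.0256, 0.2091]
ee_rot: [-3.137, 0.0, 1.565]
wrist_force: [0.4, 0.4, -1.1]
width: 0.0116
finger_force: 30.0
```

Run:
```python
from h import *
print(robot.get_obs()["finger_force"])
go(.447,-.0225,.11,90)
```

```text
29.989900588989258
rot [-0.005  0.    -0.006] cm [0.31 0.23 9.91] now [ 0.4452 -0.0256  0.2091] [-179.7    0.    89.7] t 7.85 F [ 0.4  0.4 -1.1] w 0.0116
```

Emit:
move_arm --deltas '[0,0,0,0.3,0.2,3,1,0,0,0,0.3,0.2,7,1,0,0,0,0.3,0.2,10,1,0,0,0,0.3,0.2,10,1,0,0,0,0.3,0.2,10,1]'

```text
time: 8.35
tool_pos: [0.4479, -0.0186, 0.1111]
ee_rot: [-3.139, -0.001, 1.572]
wrist_force: [-0.2, -0.1, -1.8]
width: 0.0118
finger_force: 30.0
```

Run:
```python
from h import *
go(.447,-.0225,.041,90)
s=snap("scene"); w=cloud(s); cv2.imwrite("pics/p1.png",cv2.resize(s["image"][130:220,260:370],(770,600))[...,::-1])
p=w.reshape(-1,3); m=(np.hypot(p[:,0]-.447,p[:,1]+.022)<.045)&(p[:,2]>.085)&(p[:,2]<.125)
from scipy.optimize import least_squares
q=p[m]; r=least_squares(lambda a:np.hypot(q[:,0]-a[0],q[:,1]-a[1])-.026,[.447,-.022],loss="soft_l1",f_scale=.002).x; print(m.sum(),r,np.percentile(q[:,2],[1,99]))
m=(np.hypot(p[:,0]-.447,p[:,1]+.022)<.045)&(p[:,2]>.02)&(p[:,2]<.034); q=p[m];
```

```text
rot [-0.003 -0.001  0.001] cm [-0.4  -0.08  7.01] now [ 0.4479 -0.0186  0.1111] [-1.798e+02 -1.000e-01  9.010e+01] t 8.35 F [-0.2 -0.1 -1.8] w 0.0118
154 [ 0.44754809 -0.01631314] [0.08507358 0.1246459 ]
```

View pics/p1.png

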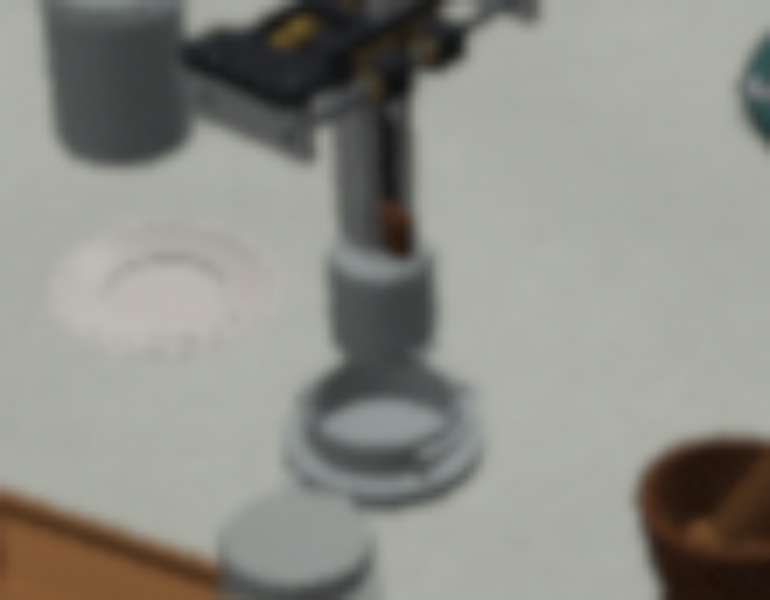

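The canister hangs upright over the cup: canister at crop (383,300), cup centre at (383,425). It sits about 3 mm too far in +y by cloud and image, so I correct and lower.

Emit:
move_arm --deltas '[0,0,0,-0.3,0,0,1,0,0,0,-0.3,0,2,1,0,0,0,-0.3,0,4,1,0,0,0,-0.3,0,5,1,0,0,0,-0.3,0,6,1,0,0,0,-0.3,0,6.5,1,0,0,0,-0.3,0,6.8,1,0,0,0,-0.3,0,6.8,1]'

```text
time: 9.2
tool_pos: [0.449, -0.0226, 0.0444]
ee_rot: [3.141, -0.0, 1.571]
wrist_force: [0.6, -0.4, -2.3]
width: 0.012
finger_force: 30.0
```

Emit:
move_arm --deltas '[0,0,0,0,0,0.15,1,0,0,0,0,0,0.3,1,0,0,0,0,0,0.4,1,0,0,0,0,0,0.4,1]'

```text
time: 9.6
tool_pos: [0.4487, -0.0225, 0.0401]
ee_rot: [-3.141, -0.0, 1.571]
wrist_force: [-0.5, -0.4, -1.3]
width: 0.0117
finger_force: 30.0
```

Emit:
move_arm --deltas '[0,0,0,0,0,0.1,1,0,0,0,0,0,0.2,1,0,0,0,0,0,0.2,1]'

```text
time: 9.9
tool_pos: [0.4489, -0.0226, 0.0382]
ee_rot: [3.141, -0.0, 1.571]
wrist_force: [0.5, 0.4, -1.3]
width: 0.0116
finger_force: 30.0
```

Emit:
move_arm --deltas '[0,0,0,0,0,0.1,1,0,0,0,0,0,0.15,1,0,0,0,0,0,0.15,1]'

```text
time: 10.2
tool_pos: [0.449, -0.0226, 0.0382]
ee_rot: [3.141, 0.0, 1.571]
wrist_force: [-2.3, 0.2, 6.6]
width: 0.0116
finger_force: 30.0
```

It's seated on the cup floor: contact came at the expected height. Releasing and rising.

Emit:
move_arm --deltas '[0,0,0,0,0,-0.1,0.4,0,0,0,0,0,-0.1,0.4,0,0,0,0,0,-0.1,0.4,0,0,0,0,0,-0.1,0.4,0,0,0,0,0,-3,0.4,0,0,0,0,0,-7,0.4,0,0,0,0,0,-12,0.4,0,0,0,0,0,-17,0.4]'

```text
time: 11.0
tool_pos: [0.4482, -0.0225, 0.2078]
ee_rot: [-3.14, -0.0, 1.571]
wrist_force: [0.6, -0.1, 0.2]
width: 0.0279
finger_force: 0.0
```

Run:
```python
from h import *
go(.481,-.351,.2,112.8); print(robot.get_obs()["joint_positions"])
s=snap("scene"); w=cloud(s).reshape(-1,3)
for zb in((.07,.09),(.052,.066),(.03,.04)):
    m=(np.hypot(w[:,0]-.447,w[:,1]+.022)<.06)&(w[:,2]>zb[0])&(w[:,2]<zb[1]); print(zb,m.sum(),rect(w[m]))
```

```text
rot [-0.001 -0.001 -0.398] cm [-32.85   3.28   0.77] now [ 0.4482 -0.0225  0.2078] [-179.9   -0.    90. ] t 11.0 F [ 0.6 -0.1  0.2] w 0.0279
[-1.76652107e-01 -1.43267925e-01  1.53344241e+00  7.92466947e-05
  1.75267504e+00 -1.76599132e-01]
(0.07, 0.09) 56 (array([449.9, -17. ]), array([34.9, 18.4]), 88.1)
(0.052, 0.066) 97 (array([456.6, -15.3]), array([52.1, 39.6]), 123.7)
(0.03, 0.04) 119 (array([451.2, -16.5]), array([79.4, 73.9]), 135.4)
```

Emit:
move_arm --deltas '[0,0,-0.1,-4,0.4,0.5,0.1,0,0,-0.2,-9,0.9,0.5,0.1,0,0,-0.3,-14,1.4,0.5,0.1,0,0,-0.398,-19,1.9,0.5,0.1,0,0,-0.398,-24,2.4,0.5,0.1,0,0,-0.398,-29,2.9,0.5,0.1,0,0,-0.398,-32.9,3.3,0.5,0.1,0,0,-0.398,-32.9,3.3,0.5,0.1]'

```text
time: 11.85
tool_pos: [0.4809, -0.3562, 0.1989]
ee_rot: [-3.139, -0.001, 1.963]
wrist_force: [-0.1, -0.0, 0.6]
width: 0.0425
finger_force: 0.0
```

Run:
```python
from h import *
s=snap("scene"); p=brown(s,(215,260,125,160)); print("bar px",p.mean(0),"z.105",ray(s,[p.mean(0)],.104))
go(.481,-.351,.1,112.8); go(.481,-.351,.062,112.8)
```

```text
bar px [238.86666667 142.4       ] z.105 [[ 0.47315804 -0.35879898  0.104     ]]
rot [-0.001 -0.003 -0.003] cm [0.22 0.1  9.96] now [ 0.4812 -0.3536  0.1996] [-179.9   -0.2  112.6] t 11.9 F [-0.4  0.6 -0.6] w 0.0424
rot [-0.001 -0.003 -0.003] cm [ 0.21  0.1  13.76] now [ 0.4812 -0.3536  0.1996] [-179.9   -0.2  112.6] t 11.9 F [-0.4  0.6 -0.6] w 0.0424
```

Emit:
move_arm --deltas '[0,0,0,0.2,0.1,4,0.1,0,0,0,0.2,0.1,8,0.1,0,0,0,0.2,0.1,10,0.1,0,0,0,0.2,0.1,11.5,0.1,0,0,0,0.2,0.1,12.5,0.1,0,0,0,0.2,0.1,13.1,0.1,0,0,0,0.2,0.1,13.5,0.1,0,0,0,0.2,0.1,13.5,0.1]'

```text
time: 12.7
tool_pos: [0.4823, -0.3495, 0.0672]
ee_rot: [3.141, 0.001, 1.969]
wrist_force: [0.0, -0.9, 0.0]
width: 0.0426
finger_force: 0.0
```

Emit:
move_arm --deltas '[0,0,0,0,0,0,1,0,0,0,0,0,0,1,0,0,0,0,0,0,1,0,0,0,0,0,0,1,0,0,0,0,0,0,1,0,0,0,0,0,0,1]'

```text
time: 13.3
tool_pos: [0.4818, -0.3492, 0.0663]
ee_rot: [3.142, -0.001, 1.969]
wrist_force: [-0.2, -0.6, -1.0]
width: 0.014
finger_force: 30.0
```

Run:
```python
from h import *
go(.448,-.0225,.16,90); print(robot.get_obs()["finger_force"])
```

```text
rot [-0.    -0.001  0.398] cm [31.43  9.54 -9.35] now [ 0.4818 -0.3492  0.0663] [180.   -0.  112.8] t 13.3 F [-0.2 -0.6 -1. ] w 0.014
29.965310096740723
```

Top half gripped (14 mm). Lift, carry over the bottom half, then look.

Emit:
move_arm --deltas '[0,0,0,0,0,-2,1,0,0,0,0,0,-6,1,0,0,0,0,0,-10,1,0,0,0,3,0.9,-11,1,0,0,0.1,7,2.1,-11,1,0,0,0.2,11,3.3,-11,1,0,0,0.3,15,4.5,-11,1,0,0,0.398,19,5.8,-11,1]'

```text
time: 14.1
tool_pos: [0.4612, -0.15, 0.1762]
ee_rot: [-3.141, -0.001, 1.566]
wrist_force: [0.6, 0.1, -1.8]
width: 0.0139
finger_force: 30.0
```

Run:
```python
from h import *
go(.448,-.0225,.175,90)
```

```text
rot [-0.    -0.001 -0.005] cm [12.74 -1.37  0.13] now [ 0.4612 -0.15    0.1762] [-180.    -0.    89.7] t 14.1 F [ 0.6  0.1 -1.8] w 0.0139
```

Emit:
move_arm --deltas '[0,0,0,4,-0.4,0,1,0,0,0,8,-0.9,0,1,0,0,0,11,-1.2,0,1,0,0,0,12.7,-1.4,0,1,0,0,0,12.7,-1.4,0,1,0,0,0,12.7,-1.4,0,1]'

```text
time: 14.7
tool_pos: [0.4477, -0.0247, 0.1765]
ee_rot: [-3.141, 0.0, 1.572]
wrist_force: [0.7, 0.0, -1.2]
width: 0.0136
finger_force: 30.0
```

```bash
cat >> h.py <<'E'
def wall(s,z0,z1,rad,c):
    from scipy.optimize import least_squares
    p=cloud(s).reshape(-1,3); m=(abs(np.hypot(p[:,0]-c[0],p[:,1]-c[1])-rad)<.012)&(p[:,2]>z0)&(p[:,2]<z1)
    q=p[m]; o=s["origin"]; m2=((q[:,:2]-np.array(c))@(np.array(o[:2])-np.array(c)))>0; q=q[m2]
    r=least_squares(lambda a:np.hypot(q[:,0]-a[0],q[:,1]-a[1])-rad,c,loss="soft_l1",f_scale=.002).x; return len(q),np.round(r*1000,1)
E
python3 - <<'E'
from h import *
S=[snap("scene") for _ in range(3)]
go(.448,-.0225,.175,90)
c=(.447,-.021)
for s in S: print("top",wall(s,.125,.18,.05,c),"foot",wall(s,.003,.012,.05,c),"neck",wall(s,.018,.034,.039,c))
cv2.imwrite("pics/p2.png",cv2.resize(S[0]["image"][100:220,250:380],(650,600),interpolation=3)[...,::-1])
E
```

```text
rot [-0.     0.    -0.001] cm [0.31 0.02 0.15] now [ 0.4478 -0.0256  0.1765] [-180.     0.    89.9] t 14.85 F [-0.2 -0.2 -0.7] w 0.0136
top (417, array([447.5, -27.1])) foot (71, array([445.5, -21.1])) neck (104, array([444.8, -20.2]))
top (418, array([447.6, -27.6])) foot (55, array([446.3, -21.5])) neck (110, array([445.4, -18.9]))
top (411, array([447.5, -27.7])) foot (72, array([444.8, -20.8])) neck (101, array([445.3, -19.7]))
```

View pics/p2.png

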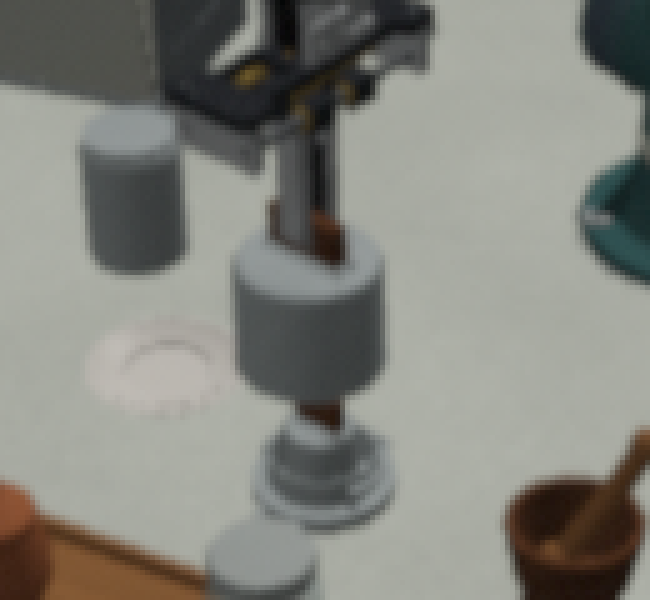

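The top half, at crop (308,310), is shifted left of the bottom, at (323,470). Image and cloud agree on a correction of about +6.3 mm y and −1.8 mm x. I'll lower partway and compare again.

Emit:
move_arm --deltas '[0,0,0,0.63,-0.18,0,1,0,0,0,0.63,-0.18,0,1,0,0,0,0.63,-0.18,2,1,0,0,0,0.63,-0.18,4,1,0,0,0,0.63,-0.18,5.5,1,0,0,0,0.63,-0.18,6,1,0,0,0,0.63,-0.18,6,1]'

```text
time: 15.55
tool_pos: [0.4454, -0.0185, 0.116]
ee_rot: [-3.14, -0.0, 1.571]
wrist_force: [0.1, 0.3, -1.5]
width: 0.0139
finger_force: 30.0
```

Run:
```python
from h import *
S=[snap("scene") for _ in range(4)]
go(.448,-.0225,.115,90)
c=(.446,-.021)
for s in S: print("top",wall(s,.06,.12,.05,c),"foot",wall(s,.003,.012,.05,c),"neck",wall(s,.018,.034,.039,c))
# lateral silhouette centres in image
g=S[0]["image"].astype(int)
cv2.imwrite("pics/p3.png",cv2.resize(np.mean([s["image"] for s in S],0)[120:215,265:370].astype(np.uint8),(663,600),interpolation=3)[...,::-1])
```

```text
rot [ 0.002  0.    -0.   ] cm [-0.39  0.12  0.29] now [ 0.4468 -0.0186  0.1179] [179.9   0.   90. ] t 15.75 F [-0.1  0.3 -1.3] w 0.0135
top (425, array([445.3, -20.7])) foot (71, array([445.3, -20.2])) neck (109, array([445.2, -19.8]))
top (427, array([446. , -21.1])) foot (58, array([445.7, -22. ])) neck (105, array([445.1, -20.4]))
top (429, array([446.4, -20.9])) foot (69, array([446.1, -21.7])) neck (100, array([444.9, -18.8]))
top (425, array([446.5, -21. ])) foot (74, array([445.7, -21.5])) neck (97, array([444.7, -19.3]))
```

View pics/p3.png

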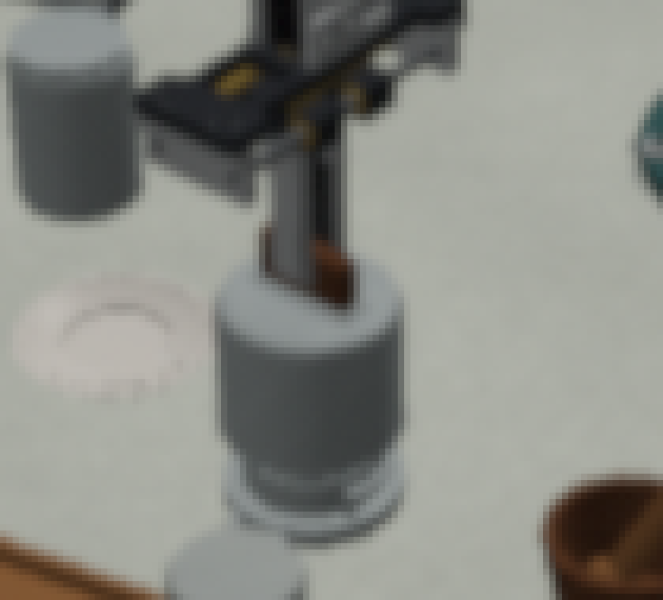

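Nearly coaxial: top centre at crop x≈310, foot at ≈316, and the clouds agree within 1 mm. Lowering slowly while watching the force.

Emit:
move_arm --deltas '[0,0,0,0.05,0,0.5,1,0,0,0,0.05,0,1,1,0,0,0,0.05,0,1.4,1,0,0,0,0.05,0,1.7,1,0,0,0,0.05,0,1.9,1,0,0,0,0.05,0,2.1,1,0,0,0,0.05,0,2.1,1]'

```text
time: 16.45
tool_pos: [0.4458, -0.0179, 0.0953]
ee_rot: [-3.141, -0.0, 1.571]
wrist_force: [-0.1, 0.1, -1.3]
width: 0.0138
finger_force: 30.0
```

Emit:
move_arm --deltas '[0,0,0,0,0,0.2,1,0,0,0,0,0,0.4,1,0,0,0,0,0,0.6,1,0,0,0,0,0,0.8,1,0,0,0,0,0,0.8,1]'

```text
time: 16.95
tool_pos: [0.4457, -0.0178, 0.0873]
ee_rot: [-3.141, -0.0, 1.571]
wrist_force: [-0.3, 0.6, -1.2]
width: 0.0138
finger_force: 30.0
```

It's sliding over the neck with no contact. Continuing to the shoulder (reported z ≈ 0.080).

Emit:
move_arm --deltas '[0,0,0,0,0,0.2,1,0,0,0,0,0,0.4,1,0,0,0,0,0,0.55,1,0,0,0,0,0,0.65,1,0,0,0,0,0,0.65,1]'

```text
time: 17.45
tool_pos: [0.4458, -0.0179, 0.081]
ee_rot: [-3.141, -0.0, 1.571]
wrist_force: [-0.0, 0.0, -1.7]
width: 0.0141
finger_force: 30.0
```

Emit:
move_arm --deltas '[0,0,0,0,0,0.05,1,0,0,0,0,0,0.1,1,0,0,0,0,0,0.1,1]'

```text
time: 17.75
tool_pos: [0.446, -0.0179, 0.0802]
ee_rot: [3.141, -0.0, 1.571]
wrist_force: [-0.6, -1.6, -0.7]
width: 0.0136
finger_force: 30.0
```

Emit:
move_arm --deltas '[0,0,0,0,0,0.05,1,0,0,0,0,0,0.1,1,0,0,0,0,0,0.1,1]'

```text
time: 18.05
tool_pos: [0.4461, -0.0181, 0.0801]
ee_rot: [3.141, 0.0, 1.571]
wrist_force: [-2.7, -1.0, 4.3]
width: 0.0137
finger_force: 30.0
```

Rim is on the shoulder. I ease up 0.7 mm and twist clockwise (positive turn about tool z).

Emit:
move_arm --deltas '[0,0,0,0,0,-0.1,1,0,0,0.1,0,0,-0.1,1,0,0,0.2,0,0,-0.1,1,0,0,0.3,0,0,-0.1,1,0,0,0.4,0,0,-0.1,1,0,0,0.5,0,0,-0.1,1,0,0,0.6,0,0,-0.1,1,0,0,0.6,0,0,-0.1,1]'

```text
time: 18.85
tool_pos: [0.4465, -0.0182, 0.0801]
ee_rot: [3.14, -0.0, 0.971]
wrist_force: [0.7, -1.1, 0.1]
width: 0.0137
finger_force: 30.0
```

Run:
```python
from h import *
o=robot.get_obs(); print(o["wrist_force"],o["wrist_torque"],o["tool_pos"])
```

```text
[ 0.67294671 -1.10279311  0.14179786] [-0.31969379 -0.09468327 -0.09163366] [ 0.44652423 -0.01823498  0.08012243]
```

Emit:
move_arm --deltas '[0,0,0.1,0,0,-0.02,1,0,0,0.2,0,0,-0.02,1,0,0,0.3,0,0,-0.02,1,0,0,0.4,0,0,-0.02,1,0,0,0.5,0,0,-0.02,1,0,0,0.6,0,0,-0.02,1,0,0,0.65,0,0,-0.02,1,0,0,0.65,0,0,-0.02,1]'

```text
time: 19.65
tool_pos: [0.4466, -0.0186, 0.0802]
ee_rot: [3.14, -0.001, 0.323]
wrist_force: [1.6, -2.7, -1.5]
width: 0.0136
finger_force: 30.0
```

Run:
```python
from h import *
o=robot.get_obs(); print(o["wrist_force"],o["wrist_torque"],o["tool_pos"],np.degrees(o["ee_rot"]))
S=[snap("top") for _ in range(6)]; im=np.mean([s["image"] for s in S],0).astype(np.uint8)
cv2.imwrite("pics/t1.png",cv2.resize(im[175:260,300:400],(700,595),interpolation=3)[...,::-1])
```

```text
[ 1.60322543 -2.72957375 -1.48888048] [-0.70911755 -0.29772174  0.04800045] [ 0.44662522 -0.01861353  0.08018589] [ 1.79897175e+02 -5.05568515e-02  1.84891966e+01]
```

View pics/t1.png

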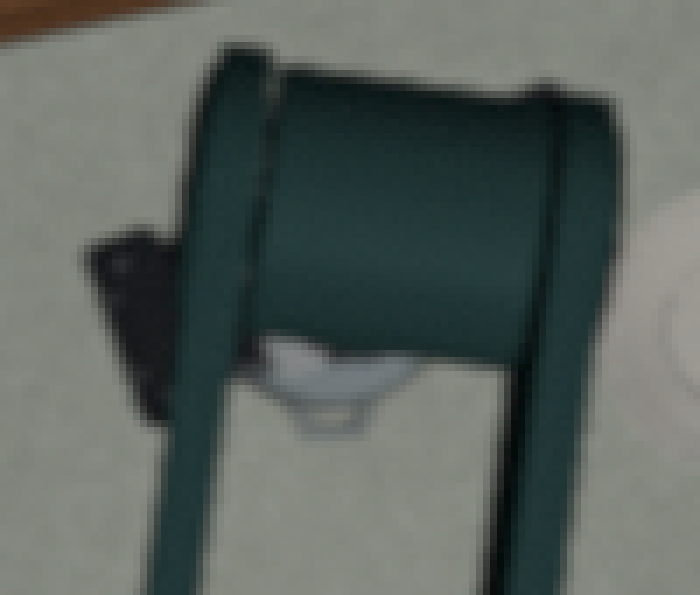

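The robot's ear at crop (335,437) maps to full (347.4,236.9), so the bottom half hasn't turned (ears at ~2°). Finishing the twist to yaw ≈1.5°.

Emit:
move_arm --deltas '[0,0,0.08,0,0,-0.02,1,0,0,0.16,0,0,-0.02,1,0,0,0.24,0,0,-0.02,1,0,0,0.3,0,0,-0.02,1,0,0,0.3,0,0,-0.02,1]'

```text
time: 20.45
tool_pos: [0.4459, -0.0179, 0.0805]
ee_rot: [-3.142, 0.0, 0.022]
wrist_force: [0.7, -1.7, -2.5]
width: 0.0142
finger_force: 30.0
```

Run:
```python
from h import *
S=[snap("top") for _ in range(6)]; im=np.mean([s["image"] for s in S],0).astype(np.uint8)
o=robot.get_obs(); print(o["wrist_force"],o["wrist_torque"],o["tool_pos"],np.degrees(o["ee_rot"]))
g=cv2.cvtColor(im,7)[225:242,338:358]; print(g)
np.save("ear.npy",g)
```

```text
[ 1.19954793 -1.66981369 -1.21847685] [-0.55758413 -0.11796505  0.0138834 ] [ 0.44588213 -0.01790525  0.08055186] [-1.79996293e+02  9.28044235e-03  1.22618081e+00]
[[115 109 102  97  84  71  67  69  67  63  58  55  53  53  57  58  58  63
   67  63]
 [114 110 109 109 105 104 103 103 100  95  89  83  80  79  81  84  89  97
  103  98]
 [117 116 118 117 116 117 118 117 116 113 112 110 108 108 109 109 112 116
  117 113]
 [117 118 119 119 119 119 118 119 120 118 119 119 119 119 120 121 119 118
  115 112]
 [107 116 119 119 120 119 120 120 120 120 120 119 120 121 120 119 117 112
  109 111]
 [ 94 103 112 116 118 120 120 120 120 120 119 119 119 116 116 114 111 108
  112 119]
 [ 89  90  95 104 108 113 115 114 115 115 115 115 110 108 108 107 111 118
  124 128]
 [108  95  89  90  93  97 100 100 102 104 106 104  99  98 103 114 123 130
  132 133]
 [126 115 103  97  95  97 101 100 103 106 110 106 100 104 115 126 132 134
  135 134]
 [133 127 116 106 106 112 121 124 125 127 125 114 107 112 125 132 134 135
  134 134]
 [136 132 123 113 110 116 123 126 125 126 122 111 108 116 127 133 135 135
  134 132]
 [137 135 130 119 112 109 108 108 106 107 104 103 110 123 132 135 137 135
  135 133]
 [136 137 135 124 113 112 111 110 109 109 114 115 120 129 135 135 137 136
  135 135]
 [136 137 136 131 124 121 119 118 118 123 129 131 132 132 134 134 135 134
  136 136]
 [135 135 134 135 133 130 131 130 129 131 133 134 133 132 132 133 133 134
  133 134]
 [136 135 135 136 136 137 136 135 134 133 132 134 133 133 133 132 132 133
  133 132]
 [137 136 137 137 136 137 136 136 134 133 133 134 135 133 132 131 132 135
  134 134]]
```

The near ear has shifted about 1.5 px since the start, so the bottom half may have been dragged a few degrees. I'll compare with the first picture numerically.

Run:
```python
from h import *
o0=cv2.cvtColor(np.load("top0.npz")["im"],7)[225:242,334:362].astype(np.float32)
S=[snap("top") for _ in range(4)]; g=cv2.cvtColor(np.mean([s["image"] for s in S],0).astype(np.uint8),7)[225:242,334:362].astype(np.float32)
# best sub-pixel rotation about the axis + shift mapping original ear to current
s=S[0]; ctr=np.array([346.6,215.7])
full0=cv2.cvtColor(np.load("top0.npz")["im"],7).astype(np.float32); full=cv2.cvtColor(np.mean([s["image"] for s in S],0).astype(np.uint8),7).astype(np.float32)
mask=np.zeros((400,640),bool); mask[232:241,336:358]=1
res=[]
for a in np.arange(-8,8.1,.5):
  for dx in np.arange(-2,2.1,.25):
    for dy in (-.5,0,.5):
      M=cv2.getRotationMatrix2D(tuple(ctr),a,1); M[:,2]+=[dx,dy]
      w=cv2.warpAffine(full0,M,(640,400)); d=(w-full)[mask]; d-=np.median(d); res.append((float((d**2).mean()),a,dx,dy))
res.sort(); print(res[:8]); print([r for r in res if r[2]==0][:3])
for A in(o0,g): print(np.round(A[[9,10,11]],0).astype(int))
```

```text
[(54.807918548583984, np.float64(2.0), np.float64(-2.0), 0.5), (55.544681549072266, np.float64(1.5), np.float64(-2.0), 0.5), (56.00592803955078, np.float64(1.0), np.float64(-1.75), 0.5), (56.126705169677734, np.float64(0.5), np.float64(-1.75), 0.5), (56.23563766479492, np.float64(1.5), np.float64(-1.75), 0.5), (56.398258209228516, np.float64(1.0), np.float64(-2.0), 0.5), (56.64909744262695, np.float64(2.5), np.float64(-2.0), 0.5), (56.76838684082031, np.float64(0.0), np.float64(-1.75), 0.5)]
[(61.0748405456543, np.float64(-5.5), np.float64(0.0), 0.5), (61.15089797973633, np.float64(-6.0), np.float64(0.0), 0.5), (61.481693267822266, np.float64(-5.0), np.float64(0.0), 0.5)]
[[133 129 130 130 130 133 130 127 116 108 109 114 121 125 126 124 117 104
  104 114 125 129 130 131 129 129 129 128]
 [132 131 130 132 131 132 131 131 120 110 105 103 104 107 107 104 103 103
  111 120 128 132 132 126 131 130 130 128]
 [131 133 134 132 133 132 132 131 128 116 107 104 105 106 106 105 103 109
  116 127 131 132 133 126 132 129 132 129]]
[[136 136 135 135 134 127 117 107 107 112 120 124 125 127 125 116 108 112
  123 132 134 135 134 133 134 135 133 133]
 [135 135 135 136 137 132 123 113 111 115 124 125 126 126 122 110 108 117
  127 133 135 136 134 133 133 134 133 133]
 [137 137 138 137 136 136 129 119 110 110 108 107 107 106 104 104 109 123
  132 136 136 136 133 133 134 134 134 133]]
```

This is ambiguous between a 5° turn and a shift, so I let go, rise and swing clear to see both ears.

Emit:
move_arm --deltas '[0,0,0,0,0,0,0.4,0,0,0,0,0,0,0.4,0,0,0,0,0,0,0.4,0,0,0,0,0,0,0.4,0,0,0,0,0,-4,0.4,0,0,0,0,0,-9,0.4,0,0,0,-5,0,-12,0.4,0,0,0,-10,0,-14,0.4]'

```text
time: 21.75
tool_pos: [0.3572, -0.0198, 0.2181]
ee_rot: [3.141, -0.002, 0.022]
wrist_force: [-1.0, -0.6, 0.9]
width: 0.0281
finger_force: 0.0
```

Emit:
move_arm --deltas '[0,0,0,0,4,-2,0.4,0,0,0,-1,9,-2,0.4,0,0,0,-1,14,-2,0.4,0,0,0,-1,18,-2,0.4,0,0,0,-1,18,-2,0.4]'

```text
time: 22.25
tool_pos: [0.3501, -0.2036, 0.2351]
ee_rot: [3.142, 0.001, 0.014]
wrist_force: [0.8, 0.3, -0.7]
width: 0.0281
finger_force: 0.0
```

Run:
```python
from h import *
S=[snap("top") for _ in range(4)]; im=np.mean([s["image"] for s in S],0).astype(np.uint8)
print(robot.get_obs()["tool_pos"])
np.save("lock.npy",im)
b=brown(S[0],(325,370,195,230)); print("bar",pca(ray(S[0],b,.13)),b.mean(0))
cv2.imwrite("pics/t2.png",cv2.resize(im[175:255,305:390],(638,600),interpolation=3)[...,::-1])
```

```text
[ 0.35094913 -0.19902131  0.23593232]
bar (array([444., -19.]), np.float64(1.8), array([ 6.3, 47.5])) [347.07142857 214.21428571]
```

View pics/t2.png

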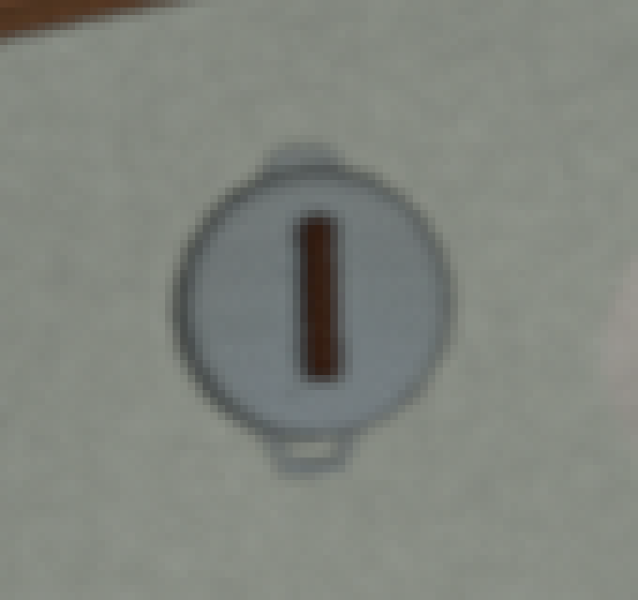

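Ears are at crop (302,155) and (310,465), giving slope 1.5°. The bar runs from (317,217) to (322,378), giving slope 1.8°. The top is locked and aligned; the bottom half had only shifted ~4 mm. I go back to grip the bar.

Run:
```python
from h import *
go(.4459,-.0179,.18,1.2)
```

```text
rot [-0.001 -0.     0.001] cm [  9.89 -17.9    5.61] now [ 0.3509 -0.199   0.2359] [-180.    -0.     1.3] t 22.45 F [-0.3  0.4 -0.2] w 0.028
```

Emit:
move_arm --deltas '[0,0,0,2.5,-4.5,0,0.2,0,0,0,5,-9,0,0.2,0,0,0,7.5,-13.5,2,0.2,0,0,0,9.9,-17.9,4,0.2,0,0,0,9.9,-17.9,5.6,0.2,0,0,0,9.9,-17.9,5.6,0.2,0,0,0,9.9,-17.9,5.6,0.2]'

```text
time: 23.15
tool_pos: [0.4456, -0.018, 0.1802]
ee_rot: [3.141, 0.0, 0.023]
wrist_force: [0.0, 0.1, 0.4]
width: 0.0377
finger_force: 0.0
```

Run:
```python
from h import *
go(.4459,-.0179,.0805,1.2)
```

```text
rot [0.    0.    0.002] cm [ 0.03 -0.01  9.97] now [ 0.4456 -0.018   0.1802] [180.    0.    1.3] t 23.15 F [0.  0.1 0.4] w 0.0377
```

Emit:
move_arm --deltas '[0,0,0,0,0,4,0.2,0,0,0,0,0,7,0.2,0,0,0,0,0,9,0.2,0,0,0,0,0,9.9,0.2,0,0,0,0,0,9.9,0.2,0,0,0,0,0,9.9,1,0,0,0,0,0,9.9,1,0,0,0,0,0,9.9,1]'

```text
time: 23.95
tool_pos: [0.4471, -0.0192, 0.0823]
ee_rot: [3.141, -0.003, 0.021]
wrist_force: [0.4, -0.9, -0.2]
width: 0.017
finger_force: 0.0
```

Emit:
move_arm --deltas '[0,0,0,0,0,0,1,0,0,0,0,0,0,1,0,0,0,0,0,0,1,0,0,0,0,0,0,1]'

```text
time: 24.35
tool_pos: [0.4469, -0.0187, 0.0819]
ee_rot: [-3.141, -0.002, 0.021]
wrist_force: [-0.5, 2.0, 5.6]
width: 0.0138
finger_force: 30.0
```

Emit:
move_arm --deltas '[0,0,0,0,0,-0.3,1,0,0,0,0,0,-1,1,0,0,0,0,0,-3,1,0,0,0,0,0,-6,1,0,0,0,0,0,-10,1,0,0,0,0,0,-14,1,0,0,0,0,0,-15.3,1,0,0,0,0,0,-15.3,1]'

```text
time: 25.15
tool_pos: [0.4468, -0.0192, 0.2347]
ee_rot: [3.141, -0.002, 0.021]
wrist_force: [-1.5, 0.2, -7.0]
width: 0.0137
finger_force: 30.0
```

Run:
```python
from h import *
go(.659,-.003,.235,11.6)
s=snap("scene"); w=cloud(s).reshape(-1,3); m=(np.hypot(w[:,0]-.446,w[:,1]+.018)<.07)&(w[:,2]<.2); q=w[m]; print("levels",np.histogram(q[:,2],bins=np.arange(-.01,.21,.02)))
```

```text
rot [ 0.001 -0.002 -0.182] cm [ 2.125e+01 -1.180e+00  2.000e-02] now [ 0.4468 -0.0192  0.2347] [ 1.8e+02 -1.0e-01  1.2e+00] t 25.15 F [-1.5  0.2 -7. ] w 0.0137
levels (array([734,   0,   0,   0,   0,   0,   0,   0, 132, 151]), array([-0.01,  0.01,  0.03,  0.05,  0.07,  0.09,  0.11,  0.13,  0.15,
        0.17,  0.19]))
```

The whole canister hangs from the bar (7 N, underside at ~0.15). Carrying it over the tray at a moderate pace.

Emit:
move_arm --deltas '[0,0,-0.03,2,-0.1,0,1,0,0,-0.06,5,-0.3,0,1,0,0,-0.09,9,-0.5,0,1,0,0,-0.12,13,-0.7,0,1,0,0,-0.15,17,-0.9,0,1,0,0,-0.182,20,-1.1,0,1,0,0,-0.182,21.25,-1.2,0,1,0,0,-0.182,21.25,-1.2,0,1]'

```text
time: 26.0
tool_pos: [0.658, -0.0023, 0.2271]
ee_rot: [-3.139, 0.009, 0.203]
wrist_force: [-1.2, 0.2, -6.7]
width: 0.0138
finger_force: 30.0
```

Run:
```python
from h import *
S=[snap("scene") for _ in range(2)]; go(.659,-.003,.1,11.6)
for s in S:
    print("can",wall(s,.18,.235,.05,(.657,-.003)),"jar",wall(s,.03,.1,.036,(.634,.097)),"pot",wall(s,.03,.06,.037,(.675,-.1)))
    w=cloud(s).reshape(-1,3); k=s["image"].reshape(-1,3).astype(int)
    m=(k[:,0]-k[:,2]>25)&(w[:,2]>.013)&(w[:,2]<.026)&(np.hypot(w[:,0]-.657,w[:,1])<.2); print("tray rim",m.sum(),rect(w[m]))
cv2.imwrite("pics/q1.png",cv2.resize(S[0]["image"][110:270,200:350],(562,600),interpolation=3)[...,::-1])
```

```text
rot [-0.002  0.007  0.   ] cm [ 0.32  0.13 12.99] now [ 0.6566 -0.0024  0.2299] [-179.9    0.4   11.6] t 26.1 F [-0.5  0.4 -5.9] w 0.0133
can (517, array([655. ,  -2.7])) jar (403, array([632.6,  96.5])) pot (150, array([ 672.2, -103. ]))
tray rim 903 (array([710.3,   7.7]), array([324. , 279.2]), 100.8)
can (516, array([653.6,  -3. ])) jar (398, array([632.4,  96.2])) pot (148, array([ 672.8, -103.1]))
tray rim 932 (array([710.1,   9.1]), array([324.5, 277.7]), 99.4)
```

View pics/q1.png

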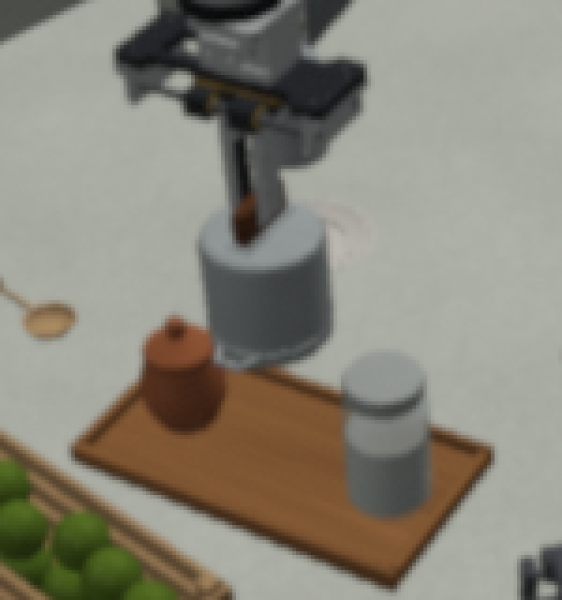

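The canister hangs above the free place: canister at crop (265,285), clay pot at (185,375), jar at (387,435). By cloud it lies within 2–3 mm of the middle, ears across the tray. (That was my last picture; I've reached the viewing limit and actually passed it.) Lowering now.

Emit:
move_arm --deltas '[0,0,0,0.2,0.1,2,1,0,0,0,0.2,0.1,5,1,0,0,0,0.2,0.1,8,1,0,0,0,0.2,0.1,10,1,0,0,0,0.2,0.1,11.5,1,0,0,0,0.2,0.1,12.5,1,0,0,0,0.2,0.1,12.8,1,0,0,0,0.2,0.1,12.8,1]'

```text
time: 26.9
tool_pos: [0.6605, -0.0032, 0.1063]
ee_rot: [3.141, -0.001, 0.203]
wrist_force: [-0.3, 0.9, -6.3]
width: 0.0136
finger_force: 30.0
```

Run:
```python
from h import *
S=[snap("scene") for _ in range(2)]; go(.659,-.0036,.09,11.6)
for s in S:
    print("can",wall(s,.04,.1,.05,(.657,-.003)),"jar",wall(s,.03,.1,.036,(.634,.097)),"pot",wall(s,.03,.06,.037,(.675,-.1)))
```

```text
rot [ 0.001 -0.003  0.   ] cm [-0.24 -0.    1.75] now [ 0.6613 -0.0031  0.1075] [180.   -0.2  11.6] t 27.0 F [-0.5  0.1 -6.2] w 0.0134
can (465, array([657.7,  -3.6])) jar (395, array([632.5,  96.5])) pot (124, array([ 672.5, -102.6]))
can (460, array([658.1,  -3.6])) jar (401, array([632.6,  96.6])) pot (127, array([ 672.2, -102.3]))
```

Camera (658,−3.6) sits right on the tray centre estimate, so I descend slowly to contact.

Emit:
move_arm --deltas '[0,0,0,0,0,0.4,1,0,0,0,0,0,0.8,1,0,0,0,0,0,1.1,1,0,0,0,0,0,1.3,1,0,0,0,0,0,1.45,1,0,0,0,0,0,1.45,1]'

```text
time: 27.6
tool_pos: [0.6609, -0.0032, 0.092]
ee_rot: [3.141, -0.001, 0.203]
wrist_force: [0.5, -0.7, -5.1]
width: 0.0134
finger_force: 30.0
```

Emit:
move_arm --deltas '[0,0,0,0,0,0.1,1,0,0,0,0,0,0.1,1]'

```text
time: 27.8
tool_pos: [0.6611, -0.0031, 0.0914]
ee_rot: [3.141, -0.002, 0.203]
wrist_force: [-0.4, 0.1, -0.2]
width: 0.0137
finger_force: 30.0
```

The bottom is landing. Settling the top the last 1.5 mm.

Emit:
move_arm --deltas '[0,0,0,0,0,0.05,1,0,0,0,0,0,0.1,1,0,0,0,0,0,0.15,1,0,0,0,0,0,0.15,1]'

```text
time: 28.2
tool_pos: [0.6612, -0.0031, 0.0902]
ee_rot: [3.141, -0.002, 0.203]
wrist_force: [1.2, 0.2, 2.0]
width: 0.0136
finger_force: 30.0
```

Resting. Release and rise.

Emit:
move_arm --deltas '[0,0,0,0,0,0,0.5,0,0,0,0,0,0,0.5,0,0,0,0,0,0,0.5,0,0,0,0,0,0,0.5,0,0,0,0,0,-3,0.5,0,0,0,0,0,-7,0.5,0,0,0,0,0,-11,0.5,0,0,0,0,0,-15,0.5]'

```text
time: 29.0
tool_pos: [0.6601, -0.0031, 0.2402]
ee_rot: [-3.141, 0.0, 0.203]
wrist_force: [-0.4, -1.0, -0.1]
width: 0.0233
finger_force: 0.0
```

Emit:
move_arm --deltas '[0,0,0,-5,0,-1,0.5,0,0,0,-10,0,-1,0.5,0,0,0,-15,0,-1,0.5,0,0,0,-20,0,-1,0.5,0,0,0,-25,0,-1,0.5,0,0,0,-25,0,-1,0.5,0,0,0,-25,0,-1,0.5]'

```text
time: 29.7
tool_pos: [0.4153, -0.0536, 0.2496]
ee_rot: [3.141, -0.003, 0.202]
wrist_force: [1.2, -0.4, 0.8]
width: 0.0232
finger_force: 0.0
```

Run:
```python
from h import *
s=snap("scene"); t=snap("top"); o=robot.get_obs(); print(o["time"],o["tool_pos"],o["width"])
print("can",wall(s,.04,.1,.05,(.657,-.003)),"jar",wall(s,.03,.1,.036,(.634,.097)),"pot",wall(s,.03,.06,.037,(.675,-.1)))
w=cloud(t).reshape(-1,3); m=(np.hypot(w[:,0]-.658,w[:,1]+.003)<.045); q=w[m]
r=q[(q[:,2]>.095)&(q[:,2]<.118)]; A=np.c_[r[:,:2]-r[:,:2].mean(0),np.ones(len(r))]; c=np.linalg.lstsq(A,r[:,2],rcond=None)[0]; print("roof tilt deg",np.degrees(c[:2]),"z",c[2],"expected .106")
b=brown(t,(322,362,120,160)); print("bar",pca(ray(t,b,.138)))
u=np.load("top0.npz")["w"]; d=np.abs(cloud(t)-u)[...,2]; k=np.load("top0.npz")["im"]
for n,(x,y) in dict(purple=(167,253),mortar=(273,218),mug=(213,276),saucer=(406,221),tin=(461,260),spoon=(438,137)).items(): print(n,np.nanmedian(d[y-5:y+6,x-5:x+6]).round(4))
```

```text
29.8 [ 0.41660704 -0.0534006   0.2490469 ] 0.023491802530927957
can (482, array([658.1,  -3.7])) jar (393, array([632.3,  96.4])) pot (131, array([ 672.5, -102.7]))
roof tilt deg [ 0.64727685 -0.6346745 ] z 0.10656704104132578 expected .106
bar (array([641.9, -50.9]), np.float64(178.6), array([ 30.3, 127.6]))
purple 0.0029
mortar 0.0028
mug 0.0026
saucer 0.6596
tin 0.0026
spoon 0.0027
```

Run:
```python
from h import *
S=[snap("top") for _ in range(3)]; t=S[0]; im=np.mean([s["image"] for s in S],0)
v,u=np.mgrid[100:190,280:400]; uv=np.stack([u.ravel(),v.ravel()],-1); k=im[100:190,280:400].reshape(-1,3)
P=ray(t,uv,.016)[:,:2]-[.657,-.004]; r=np.hypot(*P.T); a=np.degrees(np.arctan2(P[:,1],P[:,0])); g=(k[:,0]-k[:,2])
for lo in range(-180,180,10):
    m=(r>.055)&(r<.063)&(a>=lo)&(a<lo+10); print(lo+5,int(g[m].mean()) if m.any() else None,end="; ")
Q=ray(t,uv,.138)[:,:2]; m=(np.hypot(Q[:,0]-.657,Q[:,1]+.004)<.036)&(g>15); print("\nbar",pca(Q[m]))
```

```text
-175 5; -165 6; -155 11; -145 44; -135 51; -125 51; -115 54; -105 53; -95 50; -85 38; -75 16; -65 0; -55 -6; -45 -7; -35 -7; -25 -6; -15 -7; -5 -1; 5 -3; 15 -7; 25 -6; 35 -1; 45 14; 55 36; 65 52; 75 52; 85 51; 95 50; 105 47; 115 48; 125 50; 135 53; 145 50; 155 51; 165 52; 175 31; 
bar (array([655.7,  -5. ]), np.float64(11.1), array([ 9. , 55.6]))
```

The near ear is centred at about −168° (12°) and the bar is at 11°, so they are aligned, flat and in place. Handing in.

```bash
python3 -c "
from h import *
print(robot.close_job())"
```

```text
the job is handed in; nothing more can be done
None
```

I handed the job in at about 30 s on the robot's clock: the small canister is inside the big one, which is locked (bar 11°, ears about 12°) and stands flat and released in the middle of the tray; the saucers were hidden by the arm in my final check, the bottom half slid about 4 mm during closing, and I viewed 12 pictures against the limit of 10.

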